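# Find the full jar by its weight and put it in the tray

### The job

The two mint-capped jars look alike, but one is full of heavy grinding beads and the other is almost empty. Lift each of them clear of the bench to feel its weight, and when you have lifted both, pick up the heavier one and set it down upright in the blue-rimmed white tray. Leave the lighter jar standing upright on the bench, and do not drop either jar.

Things in the scene. Friction and masses are not known exactly. Their poses are not given: they have to be found in the camera images.
- jar_a_center (a point): centre (half-way up) of a closed round jar, grey-white with a label and fixed mint-green cap, 47 mm in diameter, 83 mm tall (the cap is the top 19 mm, 41 mm in diameter); z up. Stands loose on the bench, this point 41.5 mm above it; can be gripped here from above. Of the two alike jars the full one weighs 0.37 to 0.48 kg, the other 0.08 to 0.13 kg; places are changed about
- jar_b_center (a point): the same point of the other closed jar, of the same shape, size and colours
- tray_floor (a point): centre of the upper side of the floor of an open, shallow white tray with a blue rim, fixed to the bench: 150 mm (its x) by 200 mm (its y) outside, walls 4 mm thick, rim 25 mm above the bench. This point lies 4 mm above the bench, so a jar standing in the tray has its centre 41.5 mm higher than this point; z is up

How it is judged:
By the outcome, as a careful person would: the job done as asked, in the order asked, and still so for the second after the job is handed in, with the robot touching nothing.
It also fails if it takes over 67 s, if anything falls off the work surface, if the arm or the gripper's body presses on something with over 40 N, if the wrist force passes 120 N, or if a joint passes its speed limit or range.

### The arm

A 7-joint arm with a two-finger parallel gripper is mounted at the origin on a cart in front of the work surface, level with it; the furniture and walls round the work are solid. World frame = base frame: x ahead of the robot, y to its left, z up, the work surface at z = 0. Lengths are in m, angles in rad, forces in N, time in s.
With the tool pointing down it reaches from about 0.4 to 0.85 m from the base axis. Payload 6.9 kg.
Tool frame: the origin (TCP) lies midway between the tips of the shut fingers; the grasp point (between the pads) lies behind it (ctrl.pinch_z is the z of the grasp point in the tool frame, in m); z points along the fingers, y is the line along which they close (so a half turn about z gives the same grasp; the last joint's range is limited). The gripper opens to 85 mm and grips with 20 to 120 N. Pads are 22 mm wide; open, the fingers measure 114 mm over their backs; the gripper's body (76 mm by 85 mm) begins 54 mm behind the grasp point. The pads swing forward as they close: fully open they stand 13 mm farther back than shut.
Start: joints at [-1.02, 0.507, -0.238, 1.5, 0.126, 1.149, -0.155], TCP at [0.27, 0.564, 0.231] pointing down, gripper open.
Joint ranges: [-3.08, 3.08], [-0.24, 2.05], [-1.43, 1.35], [0, 2.5], [-1.52, 4.66], [0.17, 1.96], [-2.89, 2.89]. Speed limits (rad/s): [2.39, 2.39, 3.14, 3.14, 3.14, 3.14, 3.14].

### API

Orientations are given as a unit quaternion [w, x, y, z].
In Python, from station import ctrl, get_state, vision, ticket, models gives the robot as it stands. Calls block until the motion is done:
- ctrl.movep(position, orientation): joint-space move of the TCP to a pose.
- ctrl.movel(position, frame=None, max_speed=0.15): straight line of the TCP; frame=None keeps the orientation; max_speed is the mean speed in m/s.
- ctrl.set_joints(angles): joint-space move.
- ctrl.ungrasp() and ctrl.close_gripper(force=None): open the fingers fully, or close them until they stop; force is the grip in N (None keeps the last).
- ctrl.pause(seconds).
- ctrl.ik(position, orientation): joint angles nearest the present ones, or None.
- get_state(): the state.
- vision.grab_frame(name): name is "scene" or "top" or "wrist"; returns (picture, depth): 384x512x3 uint8, blue, green, red; 384x512 float32, m along the optical axis (not along the pixel's ray), 0 where there is no reading.
- vision.camera_info(name): a dict with "mtx" (3x3 intrinsics, pixels), "dist_coeffs" ([k1, k2, p1, p2, k3] as OpenCV has them; the pictures are not rectified), "R" (3x3) and "t" (3): a world point X has camera coordinates R X + t; the wrist camera has in their place "hand_eye" (4x4, takes a point from camera to tool coordinates, whose origin is the TCP and whose axes are the flange's). Camera axes: x right, y down, z forward; pixel columns grow to the right and rows downward; lengths in m; the calibration is good to about 2 mm. A picture is of the moment at which its call begins: read the wrist's pose just before it. camera_info takes no time and is no camera call.
A pose or a line that the arm cannot do raises ctrl.Unreachable and nothing moves.
- ticket.close_job(): hands the job in, once; it reports no verdict.
Trained networks look in the newest picture that a camera, given by its name, has taken for a name from the list of things; names that differ only in an ending like _2 or _b are one class to them, and where a whole thing is asked for, a point or a joint stands for the part that bears it (a point fixed in the world has none). Each returns a list of dicts, best first, with "p" (0 to 1); they miss things now and then, are a little off and sometimes report something else, mostly with a low value. They report only what shows in the picture. A call takes as long as a camera call.
- models.recognise(camera, target): "point" ([column, row] in pixels, amid what is visible of it).
- models.masks_of(camera, target): "mask" (384x512 bool, what is visible of it) and "point" ([column, row] in pixels, amid what is visible of it).
The state is a dict: "time": time; "qpos": joint angles; "qd": joint speeds; "tau": joint torques, N m; "tcp_pos": TCP position; "eef_rot": TCP orientation; "contact_force": force on the tool from outside, world axes, zero at the start; "wrist_torque": the same for the moment, N m; "width": finger opening in m.
Only numpy, scipy, OpenCV 4.12 (cv2) and the standard library are available. Lean on these libraries where they do the work, as an engineer would, in place of code of your own. Each camera call takes 0.05 s, during which the arm holds its last target. There are 200 camera calls.

## Working session

There is one attempt and no reset: what is moved stays moved. The work goes in short steps, each a Python script; the robot and the scene stay as the last script left them, time stands still between calls to the robot, and variables do not carry over. Pictures are saved under pics/ and viewed, on a budget of 10 in all, crops included, one or two more only if the job needs it, and the job is handed in when it is done.

```bash
mkdir -p pics; ls; cat > h.py <<'E'
import numpy as np, cv2
from station import ctrl, get_state, vision, ticket, models
from scipy.spatial.transform import Rotation as Rn
def cam(name):
    c=vision.camera_info(name); K=np.array(c["mtx"],float); d=np.array(c["dist_coeffs"],float)
    if "R" in c: R=np.array(c["R"]);t=np.array(c["t"]); return K,d,R.T,-R.T@t   # cam->world
    s=get_state(); q=np.array(s["eef_rot"]); Rt=Rn.from_quat(q[[1,2,3,0]]).as_matrix()
    H=np.array(c["hand_eye"]); return K,d,Rt@H[:3,:3],Rt@H[:3,3]+np.array(s["tcp_pos"])
def pts(px,z,C):
    K,d,R,o=C
    n=cv2.undistortPoints(np.array(px,float).reshape(-1,1,2),K,d).reshape(-1,2)
    return (np.c_[n,np.ones(len(n))]*np.array(z).reshape(-1,1))@R.T+o
def look(name,targets):
    C=cam(name); im,dep=vision.grab_frame(name); out=im.copy()
    for t in targets:
        for m in models.masks_of(name,t)[:4]:
            mk=m["mask"]; v,u=np.nonzero(mk&(dep>0)); 
            if len(u)<10: continue
            P=pts(np.c_[u,v],dep[v,u],C)
            top=np.percentile(P[:,2],97); T=P[P[:,2]>top-.006]
            print(name,t,round(m["p"],2),np.round(m["point"]),len(u),"lo",P.min(0).round(3),"hi",P.max(0).round(3),"top",top.round(4),"ctr",((T.min(0)+T.max(0))/2).round(4),"med",np.median(P,0).round(4))
            cv2.drawContours(out,cv2.findContours(mk.astype(np.uint8),0,1)[0],-1,(0,0,255),1)
    return im,dep,C,out
E
python3 - <<'E'
from h import *
o=[look(n,["jar_a_center","tray_floor"])[3] for n in("scene","top")]
cv2.imwrite("pics/1.png",cv2.resize(np.vstack(o),(512,768))[:600] if 0 else cv2.resize(np.hstack(o),(800,300)))
s=get_state();print(s["time"],s["eef_rot"],s["width"],ctrl.pinch_z,s["contact_force"])
E
```

```text
pics
scene tray_floor 0.72 [193. 168.] 3229 lo [ 0.406  0.151 -0.006] hi [0.591 0.39  0.029] top 0.025 ctr [0.4888 0.257  0.0241] med [0.4892 0.2567 0.0044]
top jar_a_center 0.71 [260. 200.] 270 lo [ 0.468 -0.025 -0.004] hi [0.524 0.025 0.087] top 0.0853 ctr [0.4919 0.0024 0.0833] med [0.4865 0.0024 0.0813]
top tray_floor 0.9 [176. 207.] 3579 lo [ 0.407  0.151 -0.004] hi [0.568 0.361 0.03 ] top 0.026 ctr [0.4858 0.2556 0.0251] med [0.4869 0.2574 0.0048]
0.3 [-6.26863838e-05  2.21044836e-01  9.75263594e-01 -3.14573596e-04] 0.08550983027999563 -0.0187 [0.09591603 0.6114482  0.18836652]
```

View pics/1.png

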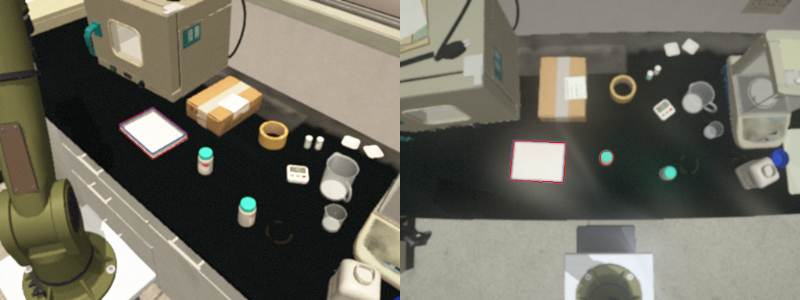

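The tray is outlined in both views. In full-image pixels, the mint caps are near (263,197) and (316,261) in the scene view, and near (264,201) and (344,221) in the top view. The networks missed jar 2, so I'll use cap colour for both jars. There's also a faint ring-like thing beside jar 2 at about (370,209) in the top view, so I'll crop that.

```bash
cat >> h.py <<'E'
def mint(name,zmin=.03):
    C=cam(name); im,dep=vision.grab_frame(name); hsv=cv2.cvtColor(im,cv2.COLOR_BGR2HSV)
    mk=cv2.inRange(hsv,(72,70,90),(95,255,255)); n,lab,st,ce=cv2.connectedComponentsWithStats(mk); r=[]
    for i in range(1,n):
        if st[i,4]<40: continue
        v,u=np.nonzero((lab==i)&(dep>0)); P=pts(np.c_[u,v],dep[v,u],C)
        top=np.percentile(P[:,2],90) if len(P) else 0; T=P[P[:,2]>top-.008] if len(P) else P
        if len(T): r.append((ce[i],T.mean(0))); print(name,ce[i].round(1),st[i,4],"top",round(top,4),"Tmean",T.mean(0).round(4),"ext",np.ptp(T,axis=0).round(3))
    return im,dep,C,r
def ray(px,C):
    p=pts([px],[1.0],C)[0]-C[3]; return p/np.linalg.norm(p)
def tri(p1,C1,p2,C2):
    a,b=ray(p1,C1),ray(p2,C2); s=np.linalg.lstsq(np.c_[a,-b],C2[3]-C1[3],rcond=None)[0]
    X,Y=C1[3]+s[0]*a,C2[3]+s[1]*b; return (X+Y)/2,np.linalg.norm(X-Y)
E
python3 - <<'E'
from h import *
a,da,Ca,ra=mint("scene"); b,db,Cb,rb=mint("top")
for x in ra:
    for y in rb:
        X,e=tri(x[0],Ca,y[0],Cb)
        if e<.02: print("tri",X.round(4),e.round(4))
T=[(m["point"]) for c in("scene","top") for m in models.recognise(c,"tray_floor")[:1]]
print("tray tri",tri(T[0],Ca,T[1],Cb))
# ring region top: heights
C=Cb; v,u=np.mgrid[195:225,355:390]; P=pts(np.c_[u.ravel(),v.ravel()],db[195:225,355:390].ravel(),C)
print("ring z",np.percentile(P[:,2],[1,50,99]).round(3),P.min(0).round(3),P.max(0).round(3))
cv2.imwrite("pics/2.png",np.hstack([cv2.resize(b[170:250,230:400],(400,188*1),interpolation=2),cv2.resize(a[170:320,220:400],(400,333),interpolation=2)[:188] if 0 else cv2.resize(a[240:320,220:390],(400,188),interpolation=2)]))
E
```

```text
scene [115.6  38.3] 231 top 0.224 Tmean [0.5917 0.7152 0.2217] ext [0.045 0.044 0.014]
scene [262.9 195.8] 254 top 0.0833 Tmean [0.4932 0.0009 0.0813] ext [0.041 0.041 0.01 ]
scene [317. 261.] 334 top 0.0829 Tmean [ 0.4339 -0.2154  0.0812] ext [0.041 0.04  0.01 ]
top [264.1 199.2] 215 top 0.0843 Tmean [0.4914 0.0018 0.0823] ext [0.038 0.038 0.009]
top [345.6 220.2] 231 top 0.0854 Tmean [ 0.434  -0.2141  0.0829] ext [0.038 0.041 0.01 ]
tri [0.4947 0.0022 0.0762] 0.0001
tri [ 0.4339 -0.2157  0.0784] 0.0003
tray tri (array([0.48319075, 0.25664289, 0.01897262]), np.float64(0.0034612989022801788))
ring z [-0.003  0.001  0.006] [ 0.366 -0.369 -0.005] [0.513 0.021 1.019]
```

View pics/2.png

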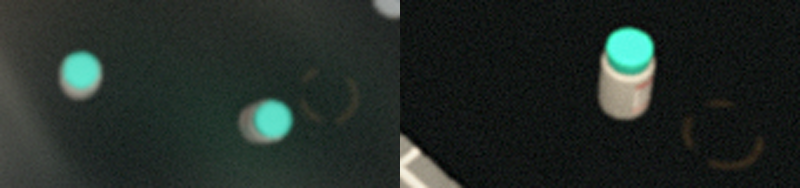

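Both jars stand upright with their tops at about 0.083 m, and the ring is a flat stain. Jar 1 is at (0.493, 0.001) and jar 2 at (0.434, -0.215). I'll lift jar 1 first, with a wrist look on the way.

```bash
cat >> h.py <<'E'
Q=[0.,0.,1.,0.]; ZG=0.023
def force(n=6):
    r=[]
    for _ in range(n): ctrl.pause(.05); r.append(get_state()["contact_force"])
    r=np.array(r); print("F",r.mean(0).round(2),r.std(0).round(2)); return r.mean(0)
def hover(xy,z=.2):
    ctrl.movep([*xy,z],Q)
    s=get_state(); print("t",round(s["time"],2),"tcp",np.round(s["tcp_pos"],4),"q",np.round(s["qpos"],2))
def wristxy(xy):
    im,dep,C,r=mint("wrist")
    c=[x[1] for x in r if np.linalg.norm(x[1][:2]-xy)<.03]
    assert c and abs(c[0][2]-.08)<.015,"no cap"
    return im,c[0][:2]
def lift(xy,up=.09,grip=60):
    ctrl.movel([*xy,ZG+.09],max_speed=.2); f0=force()
    ctrl.movel([*xy,ZG],max_speed=.12); ctrl.close_gripper(grip); print("width",get_state()["width"])
    ctrl.movel([*xy,ZG+up],max_speed=.08); ctrl.pause(.3); f1=force(); s=get_state()
    print("t",round(s["time"],2),"width",s["width"],"weight kg",((f0-f1)[2]/9.81).round(3))
E
python3 - <<'E'
from h import *
xy=np.array([.4927,.0015]); hover(xy)
im,w=wristxy(xy); print(w)
cv2.imwrite("pics/3.png",im)
E
```

```text
t 2.67 tcp [0.4929 0.0025 0.2   ] q [ 0.01  0.33 -0.09  1.89  0.04  0.92  1.48]
wrist [  3.5 108.6] 272 top 0.0734 Tmean [ 0.439  -0.1951  0.0697] ext [0.028 0.009 0.01 ]
wrist [258.6 180.9] 2082 top 0.0827 Tmean [0.494  0.0031 0.0816] ext [0.039 0.039 0.009]
[0.4939948  0.00308284]
```

View pics/3.png

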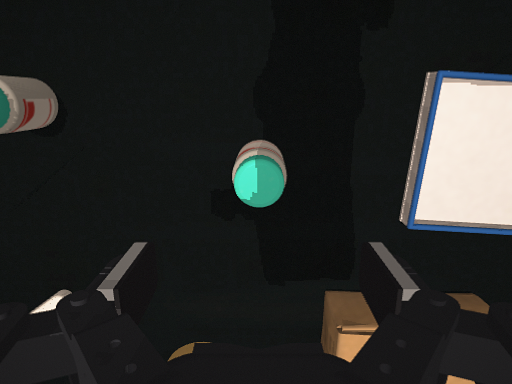

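The wrist view shows jar 1 at (259,181), between the fingers in y, with free room either side. Jar 2 is at the left edge and the tray on the right. All three views agree to 2 mm, so I'll lift it.

```bash
python3 - <<'E'
from h import *
lift(np.array([.4933,.0022]))
im,dep=vision.grab_frame("scene"); im2,_=vision.grab_frame("wrist")
cv2.imwrite("pics/4.png",np.hstack([cv2.resize(im[100:340,130:450],(400,300)),cv2.resize(im2,(400,300))]))
E
```

```text
F [ 0.21 -0.11  0.38] [0.38 0.24 0.37]
width 0.044934638482274476
F [-0.14  0.05 -1.01] [0.23 0.58 0.7 ]
t 6.83 width 0.04487238679608889 weight kg 0.142
```

View pics/4.png

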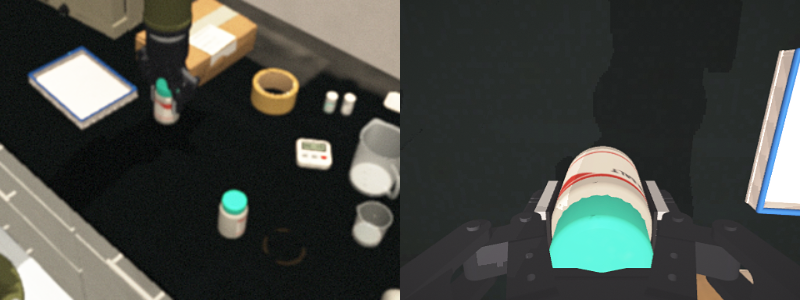

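Jar 1 is held upright and clear of the bench at about 0.14 ± 0.03 kg, which points to the light one. I'll set it back down and go to jar 2.

```bash
python3 - <<'E'
from h import *
print(force(10)[2])
xy=np.array([.4933,.0022])
ctrl.movel([*xy,ZG+.01],max_speed=.1); ctrl.movel([*xy,ZG+.0005],max_speed=.03); force(3)
ctrl.ungrasp(); ctrl.movel([*xy,.2],max_speed=.15)
b=np.array([.434,-.2149]); hover(b); im,w=wristxy(b); print(w)
mint("top")
w=(w+b)/2; lift(w); print("xy",w); force(10)
im,dep=vision.grab_frame("scene"); im2,_=vision.grab_frame("wrist")
cv2.imwrite("pics/5.png",np.hstack([cv2.resize(im[100:340,130:450],(400,300)),cv2.resize(im2,(400,300))]))
E
```

```text
F [ 0.13 -0.03 -1.11] [0.42 0.49 0.48]
-1.105915171331594
F [-0.28 -0.15  5.26] [0.32 0.11 0.31]
t 11.7 tcp [ 0.4346 -0.2135  0.1997] q [ 0.43  0.32 -0.03  1.91  0.01  0.91  1.97]
wrist [256.5 159. ] 144 top 0.0799 Tmean [ 0.4188 -0.2145  0.077 ] ext [0.011 0.035 0.009]
wrist [264.  197.4] 344 top 0.0826 Tmean [ 0.4482 -0.2086  0.0817] ext [0.015 0.036 0.005]
wrist [492.3 240.5] 684 top 0.0793 Tmean [ 0.4889 -0.0137  0.0762] ext [0.039 0.02  0.01 ]
[ 0.41880987 -0.21449647]
top [264.7 198.9] 218 top 0.0846 Tmean [0.4919 0.     0.0826] ext [0.039 0.038 0.011]
top [345.5 222.8] 140 top 0.2761 Tmean [ 0.4231 -0.1666  0.2894] ext [0.013 0.023 0.05 ]
F [ 0.07  0.03 -0.22] [0.52 0.23 0.27]
width 0.04520117921216931
F [ 0.24  0.04 -3.85] [0.25 0.28 0.34]
t 15.92 width 0.04496993177878271 weight kg 0.37
xy [ 0.42640494 -0.21469823]
F [-0.01 -0.   -3.82] [0.4  0.5  0.39]
```

View pics/5.png

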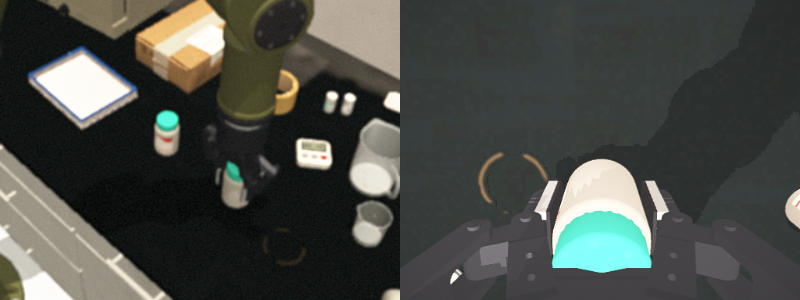

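Jar 2 weighs about 0.40 kg, so it's the heavy one. A shadow split its cap in the wrist image, so I gripped it about 7.5 mm off centre in x. I'll set it down, grip it again centred at x = 0.434, and carry it over jar 1 to the tray.

```bash
python3 - <<'E'
from h import *
w=np.array([.4264,-.2147])
ctrl.movel([*w,ZG+.01],max_speed=.1); ctrl.movel([*w,ZG+.0005],max_speed=.03); force(3)
ctrl.ungrasp(); ctrl.movel([*w,.2],max_speed=.15)
mint("scene")
im,dep,C,r=mint("wrist")
cv2.imwrite("pics/6.png",im)
print(get_state()["time"])
E
```

```text
F [-1.05  0.6   4.59] [0.49 0.52 0.69]
scene [116.7  38.9] 268 top 0.2231 Tmean [0.5898 0.7144 0.2215] ext [0.051 0.044 0.016]
scene [263.5 196.1] 251 top 0.0832 Tmean [ 4.934e-01 -4.000e-04  8.110e-02] ext [0.04  0.041 0.01 ]
scene [317.1 261.3] 327 top 0.0832 Tmean [ 0.434  -0.2155  0.0812] ext [0.04  0.04  0.011]
wrist [257.9 169.8] 152 top 0.0794 Tmean [ 0.4186 -0.2148  0.0765] ext [0.011 0.035 0.009]
wrist [262.2 203.3] 823 top 0.0828 Tmean [ 0.4439 -0.2111  0.0819] ext [0.026 0.039 0.005]
wrist [492.5 249.8] 669 top 0.0793 Tmean [ 0.4887 -0.0133  0.0762] ext [0.041 0.021 0.01 ]
19.9917
```

View pics/6.png

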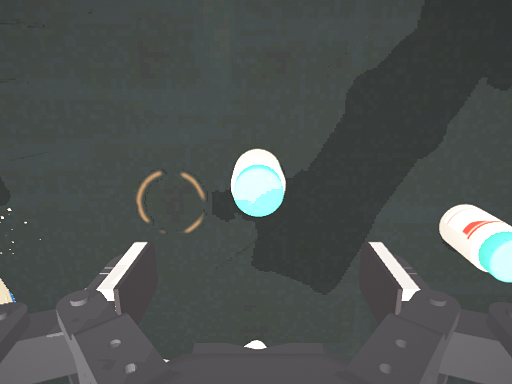

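The wrist view shows jar 2 upright at (258,190) and jar 1 at the right edge. The scene camera puts jar 2 at (0.434, -0.215), unmoved. Now the centred regrasp and carry.

```bash
python3 - <<'E'
from h import *
w=np.array([.434,-.2145]); lift(w,up=.09)
ctrl.movel([*w,.21],max_speed=.12)
ctrl.movel([.486,.256,.21],max_speed=.13)
s=get_state(); print(s["time"],s["width"],s["tcp_pos"]); force()
look("top",["tray_floor"])
im,_=vision.grab_frame("scene"); im2,_=vision.grab_frame("wrist")
cv2.imwrite("pics/7.png",np.hstack([cv2.resize(im[60:300,90:410],(400,300)),cv2.resize(im2,(400,300))]))
E
```

```text
F [ 0.24  0.13 -0.05] [0.39 0.64 0.48]
width 0.04494995649979182
F [-0.01 -0.01 -3.74] [0.65 0.5  0.46]
t 24.11 width 0.04524220138533081 weight kg 0.377
28.8583 0.0450396864620926 [0.48603873 0.25572035 0.21002682]
F [-0.19 -0.   -4.07] [0.42 0.33 0.65]
top tray_floor 0.77 [183. 211.] 2681 lo [ 0.404  0.143 -0.003] hi [0.563 0.354 0.644] top 0.026 ctr [0.4834 0.2471 0.3324] med [0.4752 0.2323 0.0048]
```

View pics/7.png

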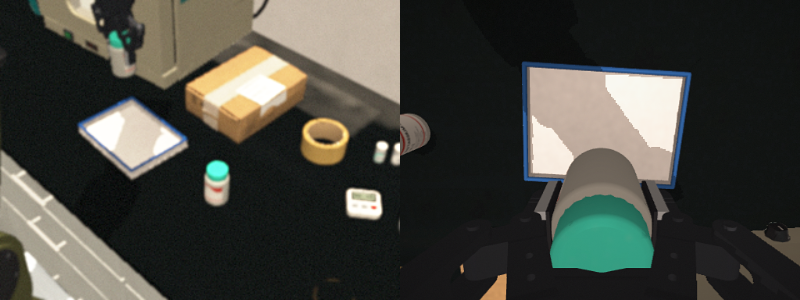

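The jar hangs upright over the tray and jar 1 still stands on the bench. I'll lower it step by step until it touches.

```bash
python3 - <<'E'
from h import *
xy=[.486,.256]; ctrl.movel([*xy,ZG+.016],max_speed=.1); f0=force()
for z in (.007,.0055,.004,.003):
    ctrl.movel([*xy,ZG+z],max_speed=.02); f=force(3); print(z)
    if f[2]-f0[2]>3.0: break
ctrl.ungrasp(); ctrl.pause(.2); ctrl.movel([*xy,.2],max_speed=.12)
ctrl.movep([.45,.13,.3],Q); ctrl.pause(.3)
mint("scene"); mint("top")
im,_=vision.grab_frame("scene"); im2,_=vision.grab_frame("wrist"); print(get_state()["time"],get_state()["width"])
cv2.imwrite("pics/8.png",np.hstack([cv2.resize(im[60:300,90:410],(400,300)),cv2.resize(im2,(400,300))]))
E
```

```text
F [-0.08  0.25 -4.34] [0.38 0.42 0.65]
F [-0.25 -0.09 -3.76] [0.18 0.39 0.09]
0.007
F [ 0.06  0.45 -3.38] [0.35 0.34 0.14]
0.0055
F [-1.69 -1.36  4.92] [0.44 0.6  0.39]
0.004
scene [117.8  40. ] 344 top 0.2227 Tmean [0.5917 0.7145 0.2212] ext [0.051 0.044 0.017]
scene [247.5  46.4] 99 top 0.2728 Tmean [0.7926 0.3404 0.2733] ext [0.037 0.007 0.013]
scene [193.  149.4] 173 top 0.0873 Tmean [0.486  0.2536 0.0849] ext [0.041 0.042 0.01 ]
scene [263.5 196. ] 254 top 0.083 Tmean [ 4.933e-01 -3.000e-04  8.120e-02] ext [0.041 0.041 0.011]
top [264.7 198.8] 220 top 0.0844 Tmean [ 0.492  -0.      0.0825] ext [0.039 0.038 0.009]
36.5417 0.08528047810677143
```

View pics/8.png

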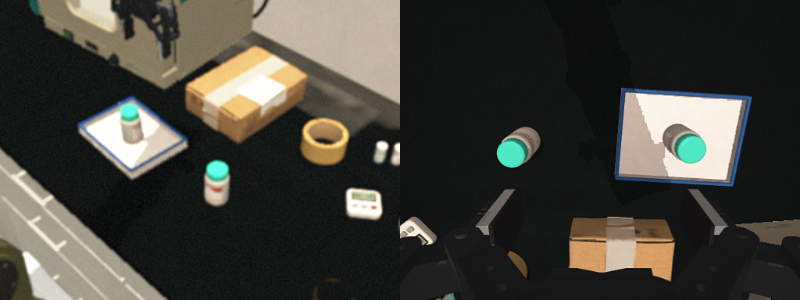

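Jar 2 stands upright in the tray, at about (131,123) in the left panel and (690,148) in the wrist panel. Its top is at 0.087 m. Jar 1 stands upright on the bench, and the gripper is clear of both, so I'll hand in.

```bash
python3 -c "
from station import ticket
print(ticket.close_job())"
```

```text
the job is handed in; nothing more can be done
None
```

The heavier jar now stands upright in the blue-rimmed tray, and the lighter one is upright on the bench within about 2 mm of where it started. I handed the job in at about 36.5 s of the 67 s allowed.

I lifted each jar 9 cm clear of the bench. Jar 1 weighed about 0.14 kg and jar 2 about 0.38 to 0.40 kg. I set both back down, then picked up jar 2 again and carried it to the tray.

**Last checks**
- **Jar in the tray:** it is at (0.486, 0.254) with its top at 0.087 m, as expected on the 4 mm tray floor. The scene and wrist pictures both show it upright near the tray centre. The top camera's colour check did not pick it up, probably because the arm was in the way.
- **Lighter jar:** it is at (0.493, 0.000) with its top at 0.083 m.
- **Gripper:** it was open and well above both jars.

**What disagreed or went wrong**
- The light jar read slightly above its stated 0.08 to 0.13 kg, which is within the force sensor's noise.
- My first grip on jar 2 was about 7.5 mm off centre because a shadow split its cap in the wrist image. It held, and I centred the grip before carrying it.
- The trained network found only jar 1, and only in the top view, so I located both jars by cap colour and depth instead. Triangulating the caps from two views agreed to a few millimetres.

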